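Stack the food cartons on the sloping stands

TASK

Put the five food cartons away in two stacks on the sloping stands: on the dark wooden stand the green carton at the bottom, the yellow one on it and the red one on top; on the white stand the blue carton at the bottom and the cream one on it. Each carton lies flat, the same way up as now, in the middle of the stand's width, square to it, with one short end back against the backstop. Leave the tin, the salt shaker and the jam jar where they are.

Things in the scene. Friction and masses are not known exactly. Their poses are not given: they have to be found in the camera images.
- green_carton: green food carton, a closed box with a pale yellow band, 112 long (its x) x 64 wide (its y) x 42 high (its z), lying on the worktop with its long side roughly towards the robot (yaw within 0.45); origin at the centre of its underside; loose, 100 to 250 g; grip it across its width
- yellow_carton: yellow food carton, a closed box with a brown band, 100 long (its x) x 60 wide (its y) x 38 high (its z), lying on the worktop with its long side roughly towards the robot (yaw within 0.45); origin at the centre of its underside; loose, 100 to 250 g; grip it across its width
- red_carton: red food carton, a closed box with a cream band, 88 long (its x) x 56 wide (its y) x 34 high (its z), lying on the worktop with its long side roughly towards the robot (yaw within 0.45); origin at the centre of its underside; loose, 100 to 250 g; grip it across its width
- blue_carton: blue food carton, a closed box with a pale blue band, 112 long (its x) x 62 wide (its y) x 46 high (its z), lying on the worktop with its long side roughly towards the robot (yaw within 0.45); origin at the centre of its underside; loose, 100 to 250 g; grip it across its width
- cream_carton: cream food carton, a closed box with a brown band, 94 long (its x) x 58 wide (its y) x 36 high (its z), lying on the worktop with its long side roughly towards the robot (yaw within 0.45); origin at the centre of its underside; loose, 100 to 250 g; grip it across its width
- dark_stand_deck: deck of the fixed dark brown wood stand: board 130 x 100, no sides, falling away from the robot at 0.21 rad to a backstop (100 wide, 100 above the deck, square to it). Origin: on the deck at the foot of the backstop's face, mid-width, 20 above the worktop; x down the slope into the backstop (deck from -130 to 0), y along the backstop, z square out of the deck. Near edge 47 above the worktop
- white_stand_deck: deck of the fixed white painted stand: board 130 x 100, no sides, falling away from the robot at 0.21 rad to a backstop (100 wide, 100 above the deck, square to it). Origin: on the deck at the foot of the backstop's face, mid-width, 20 above the worktop; x down the slope into the backstop (deck from -130 to 0), y along the backstop, z square out of the deck. Near edge 47 above the worktop
- tin: printed food tin, bystander, 75 diameter, 58 high, origin at the centre of its underside; loose. Behind it a fixed toaster oven on a wire shelf, with jars on top: front face and handle at x = 0.63, from y = 0.15 to 0.53, higher than 0.5 in all; keep the wrist clear of it when swinging across
- salt_shaker: grey and clear salt shaker, bystander, 44 diameter, 90 high, origin at the centre of its underside; loose
- jam_jar: glass jam jar with red lid, bystander, 65 diameter, 86 high, origin at the centre of its underside; loose

How it is judged:
By the outcome, as a careful person would: the job done as asked, in the order asked, and still so for the second after the job is handed in, with the robot touching nothing.
It also fails if it takes over 128 s, if anything falls off the work surface, if the arm or the gripper's body presses on something with over 40 N, if the wrist force passes 120 N, or if a joint passes its speed limit or range.

ROBOT

A 7-joint arm with a two-finger parallel gripper is mounted at the origin on a cart in front of the work surface, level with it; the furniture and walls round the work are solid. World frame = base frame: x ahead of the robot, y to its left, z up, the work surface at z = 0. Lengths are in m, angles in rad, forces in N, time in s.
With the tool pointing down it reaches from about 0.4 to 0.875 m from the base axis. Payload 19.3 kg.
Tool frame: the origin (TCP) lies at the very end of the fingers, on their centre line; the grasp point (between the pads) lies 19 mm behind it; z points along the fingers, y is the line along which they close (so a half turn about z gives the same grasp; the last joint's range is limited). The gripper opens to 85 mm and grips with 20 to 120 N. Pads are 22 mm wide; open, the fingers measure 114 mm over their backs; the gripper's body (76 mm by 85 mm) begins 54 mm behind the grasp point. The pads swing forward as they close: fully open they stand 13 mm farther back than shut.
Start: joints at [-0.07, 0.521, -0.036, 1.599, 0.021, 1.021, -0.113], TCP at [0.625, -0, 0.231] pointing down, gripper open.
Joint ranges: [-2.91, 2.91], [-0.3, 2.13], [-1.5, 1.42], [0.17, 2.43], [-1.26, 4.41], [0.16, 1.93], [-2.52, 2.52]. Speed limits (rad/s): [1.89, 1.89, 2.39, 2.39, 3.01, 3.01, 3.01].

INTERFACE

Orientations are given as [roll, pitch, yaw] about the fixed x, y, z axes, in that order (R = Rz(yaw) Ry(pitch) Rx(roll)).
In Python, from workcell import bot gives the robot as it stands.
- The arm moves only by the tool carry_out, never from a script. Its argument "rows" is a list that holds one entry, the list of rows, each a list of 4 numbers: the shift along the tool's x, y, z in m, then the turn about the tool's z in degrees. In form: [[[x, y, z, twist], ...]]. A call has 1 to 12 rows; each row is the pose to reach, as a shift and turn from the pose commanded when the call began, along the tool's axes at that moment; what a row does not reach only later rows make up. A row lasts 1/12 s, in which the tool goes at most 41.7 mm and 7.16 degrees, less where a joint would pass 70% of its speed; a pose out of reach is approached as far as the arm can. A call with a gripper value outside its range is refused whole. "grip" is the finger opening in m, from 0 to 0.0854, set as the call begins (left out, the last holds). The fingers move at their own pace and stop on an object; "grip_force" is the grip in N (left out, the last holds). Time passes only in rows, so rows that repeat a pose let the fingers close. It gives the time, the measured TCP pose, the force, the opening and the grip force at its end, in the units of the state.
- bot.observe(): the state, without advancing time (a new reading comes with each control period).
- bot.grab_frame(name): name is "side" or "top" or "wrist"; returns a dict with "pixels" (384x512x3 uint8, red, green, blue), "K" (3x3 intrinsics, pixels), "pose" (4x4, takes a point from camera to world coordinates). Camera axes: x right, y down, z forward; pixel columns grow to the right and rows downward; lengths in m; the calibration is good to about 2 mm. A picture is of the moment at which its call begins. There is no depth.
- bot.job_done(): hands the job in; it is judged then, once.
Trained networks look in a picture, given as the dict that the camera call returned (one of the last four; its "shot" number tells which), for a name from the list of things; names that differ only in an ending like _2 or _b are one class to them, and where a whole thing is asked for, a point or a joint stands for the part that bears it (a point fixed in the world has none). Each returns a list of dicts, best first, with "conf" (0 to 1); they miss things now and then, are a little off and sometimes report something else, mostly with a low value. They report only what shows in the picture. A call takes as long as a camera call.
- bot.look_for(picture, label): "position" ([column, row] in pixels, amid what is visible of it).
- bot.regions_of(picture, label): "region" (384x512 bool, what is visible of it) and "position" ([column, row] in pixels, amid what is visible of it).
- bot.spot_point(picture, label): "position" ([column, row] in pixels: a listed point, or the origin of a listed thing).
The state is a dict: "clock": time; "qpos": joint angles; "qd": joint speeds; "joint_efforts": joint torques, N m; "position": TCP position; "tool_rot": TCP orientation; "force": force on the tool from outside, world axes, zero at the start; "moment": the same for the moment, N m; "grip_width": finger opening in m; "finger_force": force on a finger pad.
Only numpy, scipy, OpenCV 4.12 (cv2) and the standard library are available. Lean on these libraries where they do the work, as an engineer would, in place of code of your own. Each camera call takes 0.05 s, during which the arm holds its last target. There are 200 camera calls.

## Working session

There is one attempt and no reset: what is moved stays moved. The work goes in short steps, Python scripts to look and compute and a tool call to move; the robot and the scene stay as the last step left them, time stands still between calls to the robot, and variables do not carry over. Pictures are saved under pics/ and viewed, at most 20 in all, crops included, and the job is handed in when it is done.

Besides the shell and the picture viewer there is one more tool, called after ">>>" as name([rows], argument=value, ...), one row to a line, values as JSON. carry_out: Moves the arm, as the interface text tells. Its arguments: {"type":"object","properties":{"rows":{"type":"array","items":{"type":"array","items":{"type":"array","items":{"type":"number"}}}},"grip":{"type":"number"},"grip_force":{"type":"number"}},"required":["rows"]}

```bash
mkdir -p pics; ls; cat > h.py <<'E'
import numpy as np, cv2
from workcell import bot
N=['green_carton','yellow_carton','red_carton','blue_carton','cream_carton','dark_stand_deck','white_stand_deck','tin','salt_shaker','jam_jar']
def save(f,n): cv2.imwrite('pics/'+n+'.png',f['pixels'][:,:,::-1])
def at_z(f,uv,z):
    d=f['pose'][:3,:3]@np.linalg.solve(f['K'],[uv[0],uv[1],1.]); o=f['pose'][:3,3]
    return o+d*(z-o[2])/d[2]
def proj(f,p):
    c=f['pose'][:3,:3].T@(np.asarray(p)-f['pose'][:3,3]); q=f['K']@c; return q[:2]/q[2]
def tri(obs):
    A=np.zeros((3,3));b=np.zeros(3)
    for f,uv in obs:
        d=f['pose'][:3,:3]@np.linalg.solve(f['K'],[uv[0],uv[1],1.]); d/=np.linalg.norm(d)
        P=np.eye(3)-np.outer(d,d);A+=P;b+=P@f['pose'][:3,3]
    return np.linalg.solve(A,b)
E
python3 - <<'E'
from h import *
np.set_printoptions(precision=3,suppress=True)
print(bot.observe())
F={n:bot.grab_frame(n) for n in('side','top','wrist')}
for n,f in F.items(): save(f,n+'0'); print(n,f['K'][0,0],f['pose'])
for o in N:
    r={n:[(np.round(d['position']),round(d['conf'],2)) for d in bot.spot_point(F[n],o)[:2]] for n in F}
    print(o,r)
    if r['side'] and r['top']: print('   ',tri([(F[n],r[n][0][0]) for n in('side','top')]))
E
cd pics; python3 -c "
import cv2,numpy as np
a=[cv2.imread(n+'0.png') for n in('side','top')]
cv2.imwrite('both.png',cv2.resize(np.hstack(a),(800,300)))"
```

```text
pics
{'clock': 0.0, 'qpos': array([-0.07 ,  0.522, -0.036,  1.6  ,  0.021,  1.021, -0.113]), 'qd': array([ 0.001,  0.001, -0.001, -0.001,  0.   , -0.002, -0.001]), 'joint_efforts': array([ -0.004, -92.711,   1.978, -36.993,   0.018,   0.008,  -0.   ]), 'position': array([0.625, 0.   , 0.231]), 'tool_rot': array([-3.14 ,  0.   ,  1.571]), 'force': array([-0.677,  0.17 , -0.508]), 'moment': array([ 0.014, -0.046,  0.011]), 'finger_force': 0.0, 'grip_width': 0.08536241991821156}
side 470.3537001014878 [[ 0.994 -0.053  0.095  0.452]
 [-0.109 -0.478  0.871 -1.403]
 [-0.001 -0.877 -0.481  0.826]
 [ 0.     0.     0.     1.   ]]
top 441.8374824921482 [[ 0.021 -0.996  0.087  0.465]
 [-1.    -0.021 -0.003  0.012]
 [ 0.005 -0.087 -0.996  1.543]
 [ 0.     0.     0.     1.   ]]
wrist 333.9336580701615 [[ 1.    -0.    -0.001  0.625]
 [-0.    -0.959 -0.283  0.072]
 [-0.001  0.283 -0.959  0.372]
 [ 0.     0.     0.     1.   ]]
green_carton {'side': [(array([204., 191.]), 0.94)], 'top': [(array([204., 232.]), 0.6)], 'wrist': []}
    [0.435 0.18  0.007]
yellow_carton {'side': [(array([206., 174.]), 0.
[... 511 characters left out ...]
[110., 293.]), 0.69)]}
    [ 0.437 -0.177 -0.001]
dark_stand_deck {'side': [(array([294., 250.]), 0.94)], 'top': [(array([340., 156.]), 0.77)], 'wrist': []}
    [ 0.699 -0.283  0.037]
white_stand_deck {'side': [(array([274., 211.]), 0.56)], 'top': [], 'wrist': [(array([300., 181.]), 0.63)]}
tin {'side': [(array([204., 247.]), 0.67), (array([235., 178.]), 0.54)], 'top': [(array([172., 192.]), 0.91)], 'wrist': []}
    [ 0.507  0.355 -0.354]
salt_shaker {'side': [(array([238., 196.]), 0.48)], 'top': [(array([217., 191.]), 0.43)], 'wrist': [(array([209.,  23.]), 0.83), (array([106., 297.]), 0.46)]}
    [ 0.57   0.139 -0.   ]
jam_jar {'side': [], 'top': [(array([312., 139.]), 0.86)], 'wrist': []}
```

View pics/top0.png

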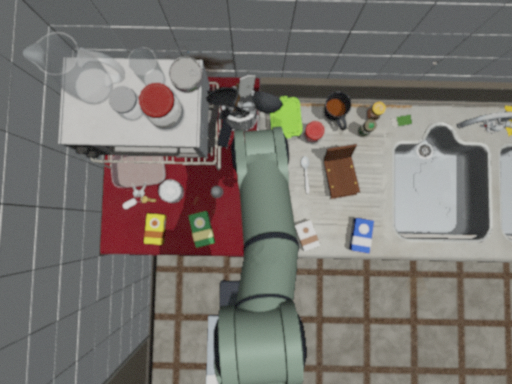

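View pics/side0.png

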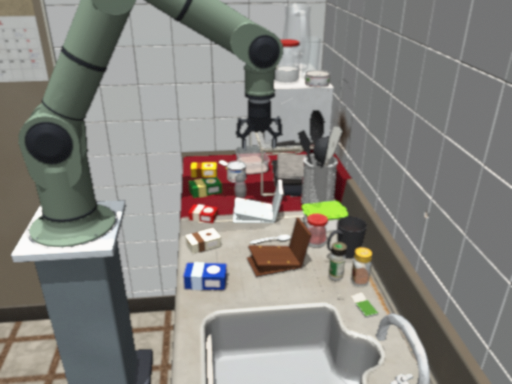

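The top and side views show the layout: blue carton at (360,236) in top, cream (307,233), green (202,229), yellow (155,229). The red one is hidden under the arm, at side (202,214). The dark stand is at top (340,172). The white stand is under the gripper, at side (258,210). I'll move above the blue carton and look again.

>>> carry_out([
  [[-0.35, -0.19, 0, 90], [-0.35, -0.19, 0, 90], [-0.35, -0.19, 0, 90], [-0.35, -0.19, 0, 90], [-0.35, -0.19, 0, 90], [-0.35, -0.19, 0, 90], [-0.35, -0.19, 0, 90], [-0.35, -0.19, 0, 90], [-0.35, -0.19, 0, 90], [-0.35, -0.19, 0, 90], [-0.35, -0.19, 0, 90], [-0.35, -0.19, 0, 90]],
])

```text
clock: 2.65
position: [0.4339, -0.3517, 0.2315]
tool_rot: [3.141, -0.0, 0.061]
force: [0.8, 0.5, 0.5]
grip_width: 0.0855
finger_force: 0.0
```

>>> carry_out([
  [[0, 0, 0, 6], [0, 0, 0, 6], [0, 0, 0, 6]],
])

```text
clock: 2.9
position: [0.4351, -0.3498, 0.2313]
tool_rot: [3.141, 0.0, -0.03]
force: [-0.6, -0.1, 0.3]
grip_width: 0.0852
finger_force: 0.0
```

```bash
cat >> h.py <<'E'
np.set_printoptions(precision=3,suppress=True)
H=dict(green=(.112,.064,.042),yellow=(.1,.06,.038),red=(.088,.056,.034),blue=(.112,.062,.046),cream=(.094,.058,.036))
from scipy.optimize import minimize
def fitbox(fs,lab,dims,p0,z0=0.,R0=np.eye(3),tz=False):
    """fit pose (x,y,yaw[,z]) of a box so that its outline matches the regions; fs: list of (frame, mask)"""
    L,W,h=dims
    C=np.array([[sx*L/2,sy*W/2,z] for sx in(-1,1) for sy in(-1,1) for z in(0,h)])
    def cost(p,out=False):
        c,s=np.cos(p[2]),np.sin(p[2]); R=np.array([[c,-s,0],[s,c,0],[0,0,1]])
        P=C@R.T+[p[0],p[1],p[3] if tz else z0]; t=0
        for f,m in fs:
            q=np.array([proj(f,x) for x in P]); hull=cv2.convexHull((q*16).astype(np.float32)).astype(np.int32)
            im=np.zeros(m.shape,np.uint8); cv2.fillConvexPoly(im,hull,1,shift=4)
            mm=m>0
            t+=1-(im&mm).sum()/max(1,(im|mm).sum())
        return t/len(fs)
    best=None
    for y0 in ([-.4,-.2,0,.2,.4] if len(p0)==2 or p0[2] is None else [p0[2]]):
        x0=[p0[0],p0[1],y0]+([z0] if tz else [])
        sim=np.array([x0]+[np.add(x0,np.eye(len(x0))[i]*(.01 if i!=2 else .1)) for i in range(len(x0))])
        r=minimize(cost,x0,method='Nelder-Mead',options=dict(initial_simplex=sim,xatol=2e-4,fatol=1e-4))
        if best is None or r.fun<best.fun: best=r
    return best.x,best.fun
def mask(f,l):
    r=bot.regions_of(f,l); return (r[0]['region'].astype(np.uint8),r[0]['conf'],r[0]['position']) if r else (None,0,None)
E
python3 - <<'E'
from h import *
s=bot.observe(); print(s['clock'],s['position'],s['tool_rot'],s['qpos'])
F={n:bot.grab_frame(n) for n in('wrist','top','side')}
save(F['wrist'],'wrist1');save(F['top'],'top1')
for n in('wrist','top','side'):
  for k in list(H)+['dark_stand_deck','white_stand_deck']:
    l=k+'_carton' if k in H else k
    m,c,p=mask(F[n],l)
    if m is None: continue
    if k not in H:
      q=bot.spot_point(F[n],l); print(n,k,round(c,2),[(d['position'],round(d['conf'],2)) for d in q[:2]], at_z(F[n],q[0]['position'],.02) if q else ''); continue
    p0=at_z(F[n],p,H[k][2]/2)[:2]
    x,e=fitbox([(F[n],m)],l,H[k],p0); print(n,k,round(c,2),x,round(e,2))
E
```

```text
2.9 [ 0.435 -0.35   0.231] [ 3.141  0.    -0.03 ] [ 0.265  0.446  0.422  1.795 -0.219  0.947 -0.822]
wrist blue 0.79 [ 0.435 -0.359 -0.143] 0.02
wrist cream 0.71 [ 0.431 -0.175  0.34 ] 0.04
wrist dark_stand_deck 0.74 [([272.3, 161.2], 0.49)] [ 0.437 -0.363  0.02 ]
top green 0.64 [0.445 0.186 0.306] 0.11
top yellow 0.58 [0.441 0.348 0.007] 0.15
top red 0.76 [ 0.433 -0.006 -0.331] 0.08
top blue 0.85 [ 0.434 -0.359 -0.177] 0.29
top cream 0.73 [ 0.43  -0.173  0.333] 0.06
top dark_stand_deck 0.89 [([339.4, 155.8], 0.79)] [ 0.705 -0.285  0.02 ]
top white_stand_deck 0.84 [([266.2, 163.0], 0.63)] [ 0.675 -0.03   0.02 ]
side green 0.76 [0.442 0.189 0.284] 0.52
side yellow 0.66 [ 0.455  0.352 -0.036] 0.74
side red 0.71 [ 0.43  -0.009 -0.29 ] 0.22
side blue 0.72 [ 0.432 -0.357 -0.086] 0.08
side cream 0.84 [ 0.429 -0.174  0.312] 0.07
side dark_stand_deck 0.34 [([294.2, 253.1], 0.75)] [ 0.698 -0.275  0.02 ]
side white_stand_deck 0.68 [([275.4, 212.3], 0.96)] [ 0.679 -0.03   0.02 ]
```

View pics/wrist1.png

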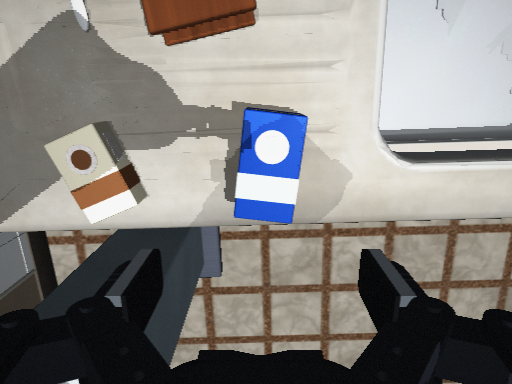

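View pics/top1.png

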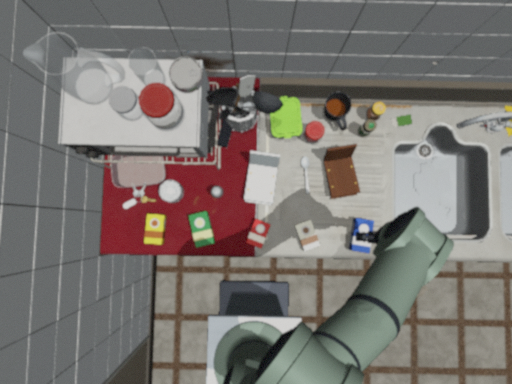

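The wrist view shows the blue carton at (270,165), clear of the fingers, and the cream one at (92,172). All three fits agree: blue is at (0.435, -0.358), yaw -0.15, on the worktop. I'll go where the wrist camera sees both stands and measure them before grasping.

>>> carry_out([
  [[0.034, -0.2, -0.1, -6], [0.034, -0.2, -0.1, -6], [0.034, -0.2, -0.1, -6], [0.034, -0.2, -0.1, -6], [0.034, -0.2, -0.1, -6], [0.034, -0.2, -0.1, -6], [0.034, -0.2, -0.1, -6], [0.034, -0.2, -0.1, -6], [0.034, -0.2, -0.1, -6]],
])

```text
clock: 5.1
position: [0.4754, -0.152, 0.331]
tool_rot: [3.141, 0.0, 0.07]
force: [-0.7, -0.4, -0.2]
grip_width: 0.0852
finger_force: 0.0
```

```bash
python3 - <<'E'
from h import *
import pickle
s=bot.observe(); print(s['clock'],s['position'],s['tool_rot'],s['qpos'])
F={n:bot.grab_frame(n) for n in('wrist','top','side')}
save(F['wrist'],'wrist2')
ov=F['wrist']['pixels'].copy()
R={}
for l in('dark_stand_deck','white_stand_deck'):
  ob=[]
  for n in F:
    m,c,p=mask(F[n],l); q=bot.spot_point(F[n],l)
    R[n,l]=m
    if m is not None: print(n,l,round(c,2),m.sum(),np.round(cv2.boxPoints(cv2.minAreaRect(cv2.findNonZero(m)))).tolist())
    if n=='wrist' and m is not None: ov[:,:,1][m>0]=255
    if q: print('  pt',q[0]['position'],round(q[0]['conf'],2),at_z(F[n],q[0]['position'],.02)); ob.append((F[n],q[0]['position']))
  print(l,tri(ob))
cv2.imwrite('pics/ov2.png',ov[:,:,::-1])
pickle.dump((F,R),open('s2.pkl','wb'))
for k in H:
    m,c,p=mask(F['wrist'],k+'_carton')
    if m is None: continue
    x,e=fitbox([(F['wrist'],m)],k,H[k],at_z(F['wrist'],p,H[k][2]/2)[:2]); print(k,round(c,2),x,round(e,2))
E
cd pics; python3 -c "
import cv2,numpy as np
cv2.imwrite('c2.png',np.vstack([cv2.imread('wrist2.png')[:290],cv2.imread('ov2.png')[:290]]))"
```

```text
5.1 [ 0.475 -0.152  0.331] [3.141 0.    0.07 ] [-0.114  0.226  0.372  1.805 -0.09   1.127 -1.213]
wrist dark_stand_deck 0.97 6976 [[338.0, 0.0], [423.0, -8.0], [431.0, 80.0], [346.0, 87.0]]
top dark_stand_deck 0.87 1419 [[322.0, 147.0], [355.0, 143.0], [360.0, 192.0], [326.0, 195.0]]
  pt [340.9, 158.0] 0.57 [ 0.698 -0.29   0.02 ]
side dark_stand_deck 0.81 1555 [[246.0, 246.0], [300.0, 215.0], [322.0, 253.0], [268.0, 285.0]]
  pt [293.4, 253.9] 0.76 [ 0.695 -0.279  0.02 ]
dark_stand_deck [ 0.695 -0.289  0.027]
wrist white_stand_deck 0.94 7674 [[101.0, 83.0], [117.0, -14.0], [201.0, 0.0], [185.0, 97.0]]
top white_stand_deck 0.74 1457 [[243.0, 199.0], [250.0, 150.0], [279.0, 154.0], [273.0, 203.0]]
  pt [264.1, 164.7] 0.77 [ 0.668 -0.023  0.02 ]
side white_stand_deck 0.95 872 [[232.0, 213.0], [241.0, 172.0], [284.0, 182.0], [275.0, 222.0]]
  pt [273.4, 211.5] 0.96 [ 0.673 -0.024  0.02 ]
white_stand_deck [ 0.671 -0.024  0.019]
green 0.77 [0.445 0.188 0.259] 0.02
yellow 0.37 [0.44  0.185 0.28 ] 0.08
red 0.9 [ 0.434 -0.006 -0.385] 0.05
blue 0.56 [ 0.435 -0.359 -0.16 ] 0.06
cream 0.58 [ 0.43  -0.175  0.388] 0.06
```

View pics/c2.png

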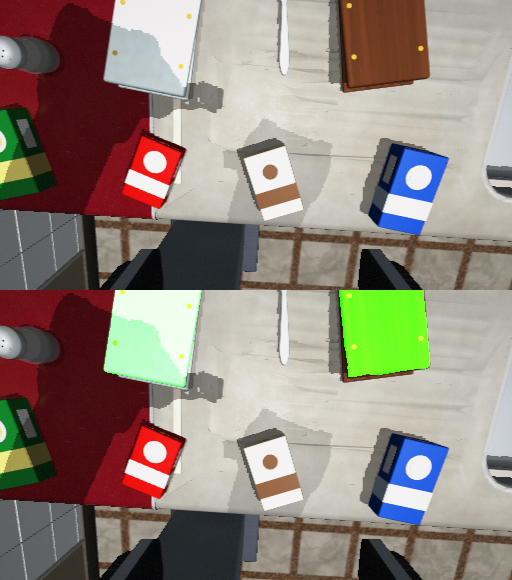

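```bash
cat >> h.py <<'E'
def stand_R(yaw):
    c,s=np.cos(yaw),np.sin(yaw); Z=np.array([[c,-s,0],[s,c,0],[0,0,1]]); a=.21
    return Z@np.array([[np.cos(a),0,np.sin(a)],[0,1,0],[-np.sin(a),0,np.cos(a)]])
def fitstand(fs,p0,tz=False,back=True):
    D=np.array([[-.13,-.05,0],[-.13,.05,0],[0,.05,0],[0,-.05,0]]); B=np.array([[0,-.05,0],[0,.05,0],[0,.05,.1],[0,-.05,.1]])
    B2=B+[.01,0,0]
    def cost(p):
        t=0
        for f,m in fs:
            im=np.zeros(m.shape,np.uint8)
            for Q in ([D,B,np.array([B[2],B[3],B2[3],B2[2]])] if back else [D]):
                q=np.array([proj(f,x) for x in Q@stand_R(p[2]).T+[p[0],p[1],p[3] if tz else .02]])
                cv2.fillConvexPoly(im,np.round(q*16).astype(np.int32),1,shift=4)
            t+=1-(im&(m>0)).sum()/max(1,(im|(m>0)).sum())
        return t/len(fs)
    x0=list(p0)+([.02] if tz else [])
    sim=np.array([x0]+[np.add(x0,np.eye(len(x0))[i]*(.01 if i!=2 else .1)) for i in range(len(x0))])
    r=minimize(cost,x0,method='Nelder-Mead',options=dict(initial_simplex=sim,xatol=2e-4,fatol=1e-4))
    return r.x,r.fun
def move(cur,tgt):
    """tool shift and twist (deg) from cur to tgt, each x,y,z,yaw"""
    d=np.subtract(tgt[:3],cur[:3]); c,s=np.cos(cur[3]),np.sin(cur[3])
    return np.round([c*d[0]+s*d[1],s*d[0]-c*d[1],-d[2],np.degrees(cur[3]-tgt[3])],4)
E
python3 - <<'E'
from h import *
import pickle
F,R=pickle.load(open('s2.pkl','rb'))
for l,p0 in(('dark_stand_deck',(.698,-.285,.12)),('white_stand_deck',(.673,-.026,-.15))):
  for ns in (['wrist'],['top'],['side'],['wrist','top','side']):
    print(l,ns,*[fitstand([(F[n],R[n,l]) for n in ns],p0,tz=len(ns)>1,back=b) for b in(True,False)])
s=bot.observe(); cur=(*s['position'],s['tool_rot'][2]); print(cur)
print(move((.49,-.155,.331,0),(.435,-.358,.006,-.15)))
E
```

```text
dark_stand_deck ['wrist'] (array([ 0.696, -0.277,  0.18 ]), np.float64(0.021794150731158646)) (array([ 0.696, -0.277,  0.18 ]), np.float64(0.021794150731158646))
dark_stand_deck ['top'] (array([ 0.695, -0.274,  0.216]), np.float64(0.07015221707478492)) (array([ 0.715, -0.274,  0.162]), np.float64(0.2613480055020633))
dark_stand_deck ['side'] (array([ 0.695, -0.289,  0.188]), np.float64(0.051118210862619806)) (array([ 0.698, -0.289,  0.174]), np.float64(0.43316195372750643))
dark_stand_deck ['wrist', 'top', 'side'] (array([ 0.697, -0.278,  0.202,  0.012]), np.float64(0.05237919525689568)) (array([ 0.698, -0.281,  0.164,  0.013]), np.float64(0.2611369129085306))
white_stand_deck ['wrist'] (array([ 0.669, -0.021, -0.119]), np.float64(0.012992024697710325)) (array([ 0.669, -0.021, -0.119]), np.float64(0.012992024697710325))
white_stand_deck ['top'] (array([ 0.668, -0.019, -0.127]), np.float64(0.04708960104643556)) (array([ 0.675, -0.022, -0.161]), np.float64(0.27807486631016043))
white_stand_deck ['side'] (array([ 0.669, -0.028, -0.08 ]), np.float64(0.123196448390677)) (array([ 0.669, -0.033, -0.164]), np.float64(0.29324169530355093))
white_stand_deck ['wrist', 'top', 'side'] (array([ 0.669, -0.019, -0.118,  0.013]), np.float64(0.06189350491158463)) (array([ 0.669, -0.02 , -0.123,  0.015]), np.float64(0.19906804484958784))
(np.float64(0.47575966927814617), np.float64(-0.15125176654912234), np.float64(0.33129901490187846), np.float64(0.07085142481530249))
[-0.055  0.203  0.325  8.594]
```

Stand fits from the three views agree. White origin is (0.669, -0.021), yaw -0.12; dark origin is (0.696, -0.277), yaw 0.18. The foot of the deck came out about 12–20 mm high, which fits the given 20. Now I'll grasp blue.

>>> carry_out([
  [[-0.055, 0.203, 0.19, 12.7], [-0.055, 0.203, 0.19, 12.7], [-0.055, 0.203, 0.19, 12.7], [-0.055, 0.203, 0.19, 12.7], [-0.055, 0.203, 0.19, 12.7], [-0.055, 0.203, 0.19, 12.7], [-0.055, 0.203, 0.19, 12.7], [-0.055, 0.203, 0.19, 12.7], [-0.055, 0.203, 0.23, 12.7], [-0.055, 0.203, 0.27, 12.7], [-0.055, 0.203, 0.3, 12.7], [-0.055, 0.203, 0.325, 12.7]],
])

```text
clock: 7.1
position: [0.4348, -0.3569, 0.004]
tool_rot: [-3.141, 0.001, -0.151]
force: [0.7, -1.1, 0.2]
grip_width: 0.0852
finger_force: 0.0
```

>>> carry_out([
  [[0, 0, 0, 0], [0, 0, 0, 0], [0, 0, 0, 0], [0, 0, 0, 0], [0, 0, 0, 0], [0, 0, 0, 0], [0, 0, 0, 0], [0, 0, 0, 0]],
], grip=0.045, grip_force=40)

```text
clock: 7.77
position: [0.4355, -0.3577, 0.0067]
tool_rot: [3.141, -0.001, -0.151]
force: [1.7, 0.4, 0.2]
grip_width: 0.0617
finger_force: 45.9
```

>>> carry_out([
  [[0, 0, -0.03, 0], [0, 0, -0.06, 0], [0, 0, -0.1, 0], [0, 0, -0.14, 0], [0, 0, -0.17, 0], [0, 0, -0.18, 0], [0, 0, -0.18, 0]],
])

```text
clock: 8.35
position: [0.4362, -0.3583, 0.1887]
tool_rot: [3.14, -0.004, -0.151]
force: [1.4, -0.7, -1.6]
grip_width: 0.0614
finger_force: 45.9
```

```bash
python3 - <<'E'
from h import *
s=bot.observe(); cur=(*s['position'],s['tool_rot'][2]); print(s['clock'],np.array(cur),s['grip_width'],s['force'],s['finger_force'],s['qpos'])
f=bot.grab_frame('wrist'); save(f,'wrist3')
E
```

```text
8.35 [ 0.436 -0.358  0.189 -0.151] 0.06135178528074453 [ 1.386 -0.719 -1.646] 45.94369411468506 [ 0.288  0.508  0.413  1.825 -0.262  0.858 -0.895]
```

View pics/wrist3.png

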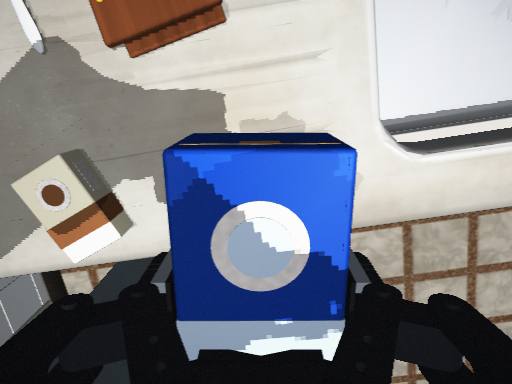

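Blue is held square and level. I'll carry it to the white stand.

>>> carry_out([
  [[0.122, -0.366, 0.03, -1.8], [0.122, -0.366, 0.03, -1.8], [0.122, -0.366, 0.03, -1.8], [0.122, -0.366, 0.03, -1.8], [0.122, -0.366, 0.03, -1.8], [0.122, -0.366, 0.03, -1.8], [0.122, -0.366, 0.03, -1.8], [0.122, -0.366, 0.03, -1.8], [0.122, -0.366, 0.03, -1.8], [0.122, -0.366, 0.03, -1.8], [0.122, -0.366, 0.03, -1.8], [0.122, -0.366, 0.03, -1.8]],
])

```text
clock: 9.4
position: [0.6099, -0.0135, 0.1539]
tool_rot: [3.141, 0.003, -0.118]
force: [-0.3, -0.8, -3.0]
grip_width: 0.0616
finger_force: 45.7
```

```bash
python3 - <<'E'
from h import *
s=bot.observe(); cur=np.array((*s['position'],s['tool_rot'][2])); print(s['clock'],cur,s['force'],s['qpos'])
print(move(cur,(.6114,-.0141,.054,-.12)))
f=bot.grab_frame('wrist'); g=bot.grab_frame('top'); save(f,'wrist4')
l='white_stand_deck'; m,c,p=mask(f,l); m2,c2,_=mask(bot.grab_frame('top'),l)
k=mask(f,'blue_carton')[0]; print(c,c2)
# fit with carton-occluded pixels ignored: fill predicted overlap
f0=f
E
```

```text
9.4 [ 0.61  -0.013  0.154 -0.118] [-0.342 -0.756 -3.023] [-0.325  0.621  0.372  1.723 -0.283  0.854 -1.517]
[0.002 0.    0.1   0.119]
0.84 0
```

View pics/wrist4.png

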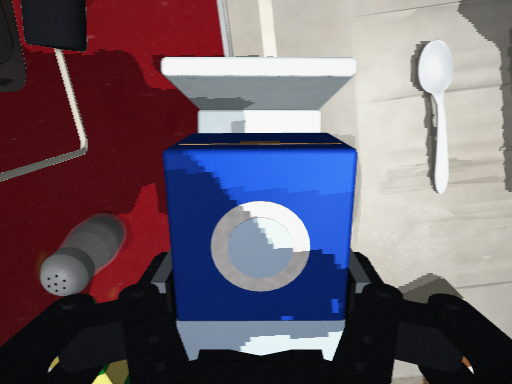

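The wrist view shows the carton (columns 164–357) centred on the backstop (162–356) and parallel to it. Lowering.

>>> carry_out([
  [[0.001, 0, 0.04, 0], [0.001, 0, 0.07, 0], [0.001, 0, 0.09, 0], [0.001, 0, 0.1, 0], [0.001, 0, 0.1, 0]],
], grip_force=20)

```text
clock: 10.12
position: [0.6108, -0.0147, 0.0546]
tool_rot: [3.141, 0.003, -0.12]
force: [-0.7, 0.2, -2.9]
grip_width: 0.0616
finger_force: 45.7
```

>>> carry_out([
  [[0, 0, 0.003, 0], [0, 0, 0.006, 0], [0, 0, 0.009, 0], [0, 0, 0.012, 0], [0, 0, 0.013, 0], [0, 0, 0.013, 0]],
])

```text
clock: 10.62
position: [0.6149, -0.0148, 0.0456]
tool_rot: [-3.141, -0.007, -0.12]
force: [9.0, -2.8, 7.8]
grip_width: 0.0614
finger_force: 47.9
```

>>> carry_out([
  [[0, 0, 0, 0], [0, 0, 0.001, 0], [0, 0, 0.002, 0]],
], grip=0.05, grip_force=20)

```text
clock: 10.87
position: [0.6153, -0.0149, 0.044]
tool_rot: [-3.141, -0.008, -0.12]
force: [10.5, -3.2, 13.5]
grip_width: 0.0614
finger_force: 48.6
```

```bash
python3 - <<'E'
from h import *
s=bot.observe(); cur=np.array((*s['position'],s['tool_rot'][2])); print(s['clock'],cur,s['force'],s['finger_force'],s['grip_width'])
f=bot.grab_frame('side'); cv2.imwrite('pics/side5.png',cv2.resize(f['pixels'][150:250,180:340,::-1],None,fx=4,fy=4,interpolation=2))
E
```

```text
10.8667 [ 0.615 -0.015  0.044 -0.12 ] [10.506 -3.216 13.5  ] 48.588409423828125 0.061355801767256066
```

View pics/side5.png

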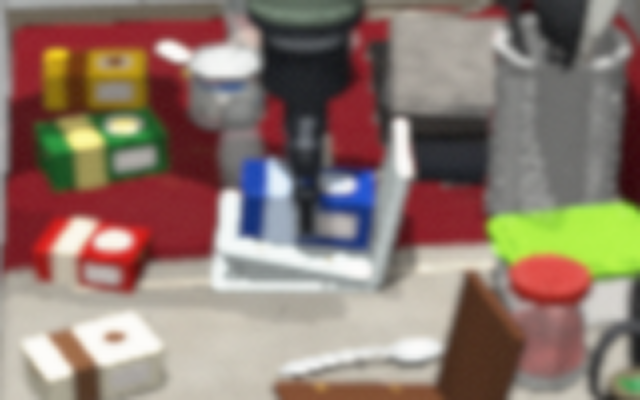

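The side crop shows blue just tilting on the deck, with its far end close to the backstop. The grip force isn't dropping, so I'll open the fingers and let it settle.

>>> carry_out([
  [[0, 0, -0.003, 0], [0, 0, -0.003, 0], [0, 0, -0.003, 0], [0, 0, -0.003, 0], [0, 0, -0.003, 0], [0, 0, -0.003, 0]],
], grip=0.0854)

```text
clock: 11.42
position: [0.6117, -0.0142, 0.0442]
tool_rot: [3.142, 0.0, -0.119]
force: [0.7, -0.4, -0.5]
grip_width: 0.0853
finger_force: 0.0
```

>>> carry_out([
  [[0, 0, -0.03, 0], [0, 0, -0.07, 0], [0, 0, -0.11, 0], [0, 0, -0.15, 0], [-0.02, 0, -0.18, 0], [-0.05, 0, -0.19, 0], [-0.05, 0, -0.19, 0]],
])

```text
clock: 12.0
position: [0.5595, -0.0082, 0.237]
tool_rot: [-3.14, -0.002, -0.12]
force: [1.3, 0.6, 0.3]
grip_width: 0.0857
finger_force: 0.0
```

```bash
cat >> h.py <<'E'
def stacked(p,x,y,yaw,h0,dims,tilt=True):
    """8 corners of a carton on stand p at deck coords"""
    L,W,h=dims;C=np.array([[sx*L/2,sy*W/2,z] for sx in(-1,1) for sy in(-1,1) for z in(0,h)])
    c,s=np.cos(yaw),np.sin(yaw); C=C@np.array([[c,s,0],[-s,c,0],[0,0,1]])+[x,y,h0]
    return C@stand_R(p[2]).T+[p[0],p[1],.02]
def fitstack(fs,p,h0,dims):
    def cost(v):
        t=0;P=stacked(p,v[0],v[1],v[2],h0,dims)
        for f,m in fs:
            q=np.array([proj(f,x) for x in P]); hull=cv2.convexHull((q*16).astype(np.float32)).astype(np.int32)
            im=np.zeros(m.shape,np.uint8); cv2.fillConvexPoly(im,hull,1,shift=4)
            t+=1-(im&(m>0)).sum()/max(1,(im|(m>0)).sum())
        return t/len(fs)
    x0=[-dims[0]/2-.003,0,0]; sim=np.array([x0]+[np.add(x0,np.eye(3)[i]*(.01 if i!=2 else .1)) for i in range(3)])
    r=minimize(cost,x0,method='Nelder-Mead',options=dict(initial_simplex=sim,xatol=2e-4,fatol=1e-4)); return r.x,r.fun
WH=(.669,-.021,-.12); DK=(.696,-.277,.18)
E
python3 - <<'E'
from h import *
s=bot.observe(); cur=np.array((*s['position'],s['tool_rot'][2])); print(s['clock'],cur,s['force'])
f=bot.grab_frame('wrist'); save(f,'wrist6')
m=mask(f,'blue_carton')[0]; print(fitstack([(f,m)],WH,0,H['blue']))
m2,c,p=mask(f,'white_stand_deck')
if m2 is not None: print(c, fitstand([(f,((m2>0)|(m>0)).astype(np.uint8))],WH))
m,c,p=mask(f,'cream_carton'); 
if c: print('cream',c,fitbox([(f,m)],'',H['cream'],at_z(f,p,.018)[:2]))
E
```

```text
12.0 [ 0.56  -0.008  0.237 -0.12 ] [1.257 0.553 0.262]
(array([-0.06 , -0.001,  0.009]), np.float64(0.030564430244941376))
0.82 (array([ 0.672, -0.02 , -0.121]), np.float64(0.03347814975721952))
cream 0.64 (array([ 0.432, -0.177,  0.486]), np.float64(0.17769607843137258))
```

View pics/wrist6.png

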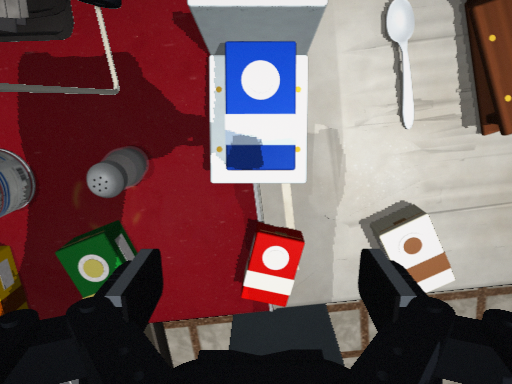

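Blue lies square and centred (225–297 on a deck at 210–307), about 4 mm short of the backstop. I'll close the fingers and nudge it home.

>>> carry_out([
  [[-0.035, 0, 0.03, 0], [-0.035, 0, 0.07, 0], [-0.035, 0, 0.11, 0], [-0.035, 0, 0.14, 0], [-0.035, 0, 0.165, 0], [-0.035, 0, 0.177, 0], [-0.035, 0, 0.177, 0], [-0.028, 0, 0.177, 0], [-0.022, 0, 0.177, 0], [-0.018, 0, 0.177, 0], [-0.014, 0, 0.178, 0], [-0.014, 0, 0.178, 0]],
], grip=0.0)

```text
clock: 13.2
position: [0.5496, -0.0066, 0.057]
tool_rot: [-3.141, -0.002, -0.119]
force: [-1.6, 0.1, 0.3]
grip_width: -0.0
finger_force: 0.0
```

>>> carry_out([
  [[0.002, 0, 0, 0], [0.004, 0, 0.001, 0], [0.004, 0, 0.001, 0], [0.004, 0, 0.001, 0]],
])

```text
clock: 13.53
position: [0.5523, -0.0071, 0.0553]
tool_rot: [3.142, 0.0, -0.119]
force: [-0.6, 0.2, 0.8]
grip_width: -0.0001
finger_force: 0.0
```

>>> carry_out([
  [[0.002, 0, 0, 0], [0.004, 0, 0.001, 0], [0.004, 0, 0.001, 0], [0.004, 0, 0.001, 0]],
])

```text
clock: 13.87
position: [0.5535, -0.0072, 0.0539]
tool_rot: [-3.141, 0.006, -0.119]
force: [-17.1, 4.0, 13.0]
grip_width: -0.0002
finger_force: 9.6
```

>>> carry_out([
  [[0.002, 0, 0, 0], [0.003, 0, 0.0, 0], [0.003, 0, 0.0, 0], [0.003, 0, 0.0, 0]],
])

```text
clock: 14.2
position: [0.5538, -0.0072, 0.0538]
tool_rot: [-3.141, 0.011, -0.119]
force: [-34.2, 5.6, 29.2]
grip_width: 0.0
finger_force: 19.9
```

```bash
python3 - <<'E'
from h import *
s=bot.observe(); print(s['clock'],s['position'],s['force'])
f=bot.grab_frame('side'); save(f,'side7'); m=mask(f,'blue_carton')[0]
if m is not None: print(m.sum(),fitstack([(f,m)],WH,0,H['blue']))
cv2.imwrite('pics/side7.png',cv2.resize(f['pixels'][150:250,200:340,::-1],None,fx=5,fy=5,interpolation=2))
E
```

```text
14.2 [ 0.554 -0.007  0.054] [-34.236   5.564  29.226]
639 (array([-0.058, -0.   , -0.087]), np.float64(0.12585499316005477))
```

View pics/side7.png

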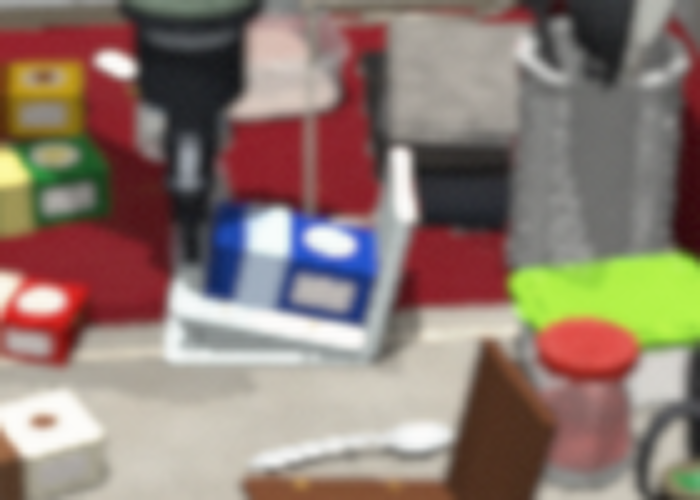

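Blue is against the backstop: contact was hard, and the finger position matches a flush near face. I'll back off and go above cream.

>>> carry_out([
  [[-0.02, 0, -0.01, 0], [-0.03, 0, -0.05, 0], [-0.04, 0, -0.09, 0], [-0.106, 0.181, -0.146, -27.4], [-0.106, 0.181, -0.146, -27.4], [-0.106, 0.181, -0.146, -27.4], [-0.106, 0.181, -0.146, -27.4], [-0.106, 0.181, -0.146, -27.4], [-0.106, 0.181, -0.146, -27.4], [-0.106, 0.181, -0.146, -27.4], [-0.106, 0.181, -0.146, -27.4]],
], grip=0.0854)

```text
clock: 15.22
position: [0.4326, -0.1748, 0.2003]
tool_rot: [-3.142, -0.0, 0.358]
force: [0.5, 0.8, -0.5]
grip_width: 0.0856
finger_force: 0.0
```

```bash
cat >> h.py <<'E'
def look(k,z=0.):
    s=bot.observe(); cur=np.array((*s['position'],s['tool_rot'][2])); f=bot.grab_frame('wrist')
    m,c,p=mask(f,k+'_carton'); print(s['clock'],cur,s['force'])
    x,e=fitbox([(f,m)],'',H[k],at_z(f,p,H[k][2]/2)[:2]); print(k,round(c,2),x,round(e,3)); print('move',move(cur,(x[0],x[1],.006,x[2])))
    return f,cur,x
def place(p,L,h0,zt,back=.010):
    """TCP poses: contact of level carton, final flush. zt: TCP height above carton underside at grasp"""
    t=np.tan(.21); zg=zt+.0255; O=np.array(p[:2]); u=np.array([np.cos(p[2]),np.sin(p[2])])
    px=-L/2*np.cos(.21)+(h0+zg)*np.sin(.21); pz=.02+L/2*np.sin(.21)+(h0+zg)*np.cos(.21)
    a=px-back; zc=.02+h0/np.cos(.21)-(a-L/2)*t+zt
    print('contact',np.r_[O+a*u,zc],'flat there z',pz-.0255+back*t,'final',np.r_[O+px*u,pz-.0255])
    nx=(-L)*np.cos(.21)+(h0+.02)*np.sin(.21); nz=.02+L*np.sin(.21)+(h0+.02)*np.cos(.21)
    print('push TCP flush',np.r_[O+(nx-.011)*u,nz])
E
python3 - <<'E'
from h import *
look('cream'); place(WH,.094,.046,.006)
E
```

```text
15.2167 [ 0.433 -0.175  0.2    0.358] [ 0.518  0.766 -0.452]
cream 0.57 [ 0.431 -0.174  0.383] 0.032
move [-0.001 -0.002  0.194 -1.406]
contact [ 0.629 -0.016  0.092] flat there z 0.08222643562771463 final [ 0.639 -0.017  0.08 ]
push TCP flush [ 0.58  -0.01   0.104]
```

>>> carry_out([
  [[-0.001, -0.002, 0.04, -1.4], [-0.001, -0.002, 0.08, -1.4], [-0.001, -0.002, 0.12, -1.4], [-0.001, -0.002, 0.155, -1.4], [-0.001, -0.002, 0.18, -1.4], [-0.001, -0.002, 0.194, -1.4], [-0.001, -0.002, 0.198, -1.4], [-0.001, -0.002, 0.198, -1.4]],
])

```text
clock: 15.98
position: [0.4304, -0.1728, 0.0013]
tool_rot: [-3.14, 0.002, 0.384]
force: [0.1, -1.0, 0.3]
grip_width: 0.085
finger_force: 0.0
```

>>> carry_out([
  [[0, 0, 0, 0], [0, 0, 0, 0], [0, 0, 0, 0], [0, 0, 0, 0], [0, 0, 0, 0], [0, 0, 0, 0], [0, 0, 0, 0], [0, 0, 0, 0]],
], grip=0.045, grip_force=20)

```text
clock: 16.65
position: [0.4315, -0.1735, 0.0034]
tool_rot: [3.141, -0.002, 0.383]
force: [-0.5, 1.2, 9.0]
grip_width: 0.0578
finger_force: 21.2
```

>>> carry_out([
  [[0, 0, -0.03, 0], [0, 0, -0.06, 0], [0, 0, -0.1, 0], [0, 0, -0.14, 0], [0, 0, -0.16, 0], [0, 0, -0.17, 0], [0, 0, -0.17, 0]],
])

```text
clock: 17.23
position: [0.4318, -0.1735, 0.1745]
tool_rot: [3.14, -0.004, 0.384]
force: [-0.0, -0.0, -0.7]
grip_width: 0.0578
finger_force: 23.6
```

>>> carry_out([
  [[0.242, -0.073, 0.022, 28.8], [0.242, -0.073, 0.022, 28.8], [0.242, -0.073, 0.022, 28.8], [0.242, -0.073, 0.022, 28.8], [0.242, -0.073, 0.022, 28.8], [0.242, -0.073, 0.022, 28.8], [0.242, -0.073, 0.022, 28.8], [0.242, -0.073, 0.022, 28.8], [0.242, -0.073, 0.022, 28.8]],
])

```text
clock: 17.98
position: [0.627, -0.0156, 0.1483]
tool_rot: [3.141, 0.003, -0.119]
force: [-0.7, -0.0, -0.9]
grip_width: 0.0576
finger_force: 23.5
```

```bash
python3 - <<'E'
from h import *
s=bot.observe(); cur=np.array((*s['position'],s['tool_rot'][2])); print(s['clock'],cur,s['force'],s['qpos'])
print(move(cur,(.629,-.016,.095,-.12)))
f=bot.grab_frame('wrist'); save(f,'wrist8')
E
```

```text
17.9833 [ 0.627 -0.016  0.148 -0.119] [-0.676 -0.018 -0.927] [-0.334  0.659  0.404  1.681 -0.319  0.87  -1.488]
[0.002 0.    0.053 0.037]
```

View pics/wrist8.png

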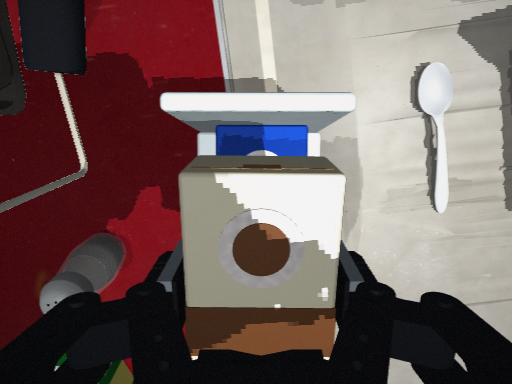

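Cream is held square and centred: cream is centred at column 263, blue at 262, the backstop at 259. Lowering onto blue.

>>> carry_out([
  [[0.002, 0, 0.025, 0], [0.002, 0, 0.045, 0], [0.002, 0, 0.053, 0], [0.002, 0, 0.056, 0], [0.002, 0, 0.059, 0], [0.002, 0, 0.062, 0], [0.002, 0, 0.063, 0]],
])

```text
clock: 18.62
position: [0.6306, -0.0158, 0.0881]
tool_rot: [-3.141, -0.002, -0.12]
force: [1.9, 0.1, 5.1]
grip_width: 0.0577
finger_force: 22.0
```

>>> carry_out([
  [[0, 0, 0.002, 0], [0, 0, 0.004, 0], [0, 0, 0.006, 0], [0, 0, 0.006, 0]],
])

```text
clock: 18.95
position: [0.6316, -0.0157, 0.0826]
tool_rot: [-3.141, -0.004, -0.119]
force: [3.3, 0.4, 2.9]
grip_width: 0.0577
finger_force: 22.3
```

>>> carry_out([
  [[0, 0, 0.002, 0], [0, 0, 0.004, 0], [0, 0, 0.005, 0], [0, 0, 0.005, 0]],
])

```text
clock: 19.28
position: [0.632, -0.0158, 0.0779]
tool_rot: [-3.141, -0.005, -0.12]
force: [6.6, -0.4, 6.7]
grip_width: 0.0578
finger_force: 23.2
```

>>> carry_out([
  [[0.002, 0, 0.001, 0], [0.004, 0, 0.001, 0], [0.006, 0, 0.002, 0], [0.006, 0, 0.002, 0]],
])

```text
clock: 19.62
position: [0.6371, -0.0164, 0.0766]
tool_rot: [-3.141, -0.003, -0.12]
force: [-5.0, 0.6, 23.3]
grip_width: 0.0577
finger_force: 25.5
```

>>> carry_out([
  [[0.002, 0, -0.002, 0], [0.004, 0, -0.002, 0], [0.004, 0, -0.002, 0]],
])

```text
clock: 19.87
position: [0.6387, -0.0165, 0.0767]
tool_rot: [-3.141, 0.003, -0.119]
force: [-9.9, 2.1, 6.7]
grip_width: 0.0581
finger_force: 23.5
```

>>> carry_out([
  [[-0.001, 0, 0, 0], [-0.001, 0, 0, 0], [-0.001, 0, 0, 0], [-0.001, 0, 0, 0], [-0.001, 0, 0, 0], [-0.001, 0, 0, 0]],
], grip=0.0854)

```text
clock: 20.37
position: [0.6389, -0.0166, 0.0763]
tool_rot: [3.142, -0.0, -0.119]
force: [0.2, -0.9, 0.8]
grip_width: 0.0854
finger_force: 0.0
```

>>> carry_out([
  [[-0.001, 0, -0.03, 0], [-0.001, 0, -0.06, 0], [-0.02, 0, -0.1, 0], [-0.05, 0, -0.13, 0], [-0.07, 0, -0.16, 0], [-0.07, 0, -0.165, 0], [-0.07, 0, -0.165, 0]],
])

```text
clock: 20.95
position: [0.5699, -0.008, 0.2438]
tool_rot: [-3.14, -0.004, -0.119]
force: [1.0, 0.3, -0.5]
grip_width: 0.0854
finger_force: 0.0
```

```bash
python3 - <<'E'
from h import *
s=bot.observe(); cur=np.array((*s['position'],s['tool_rot'][2])); print(s['clock'],cur)
fs=[bot.grab_frame('wrist'),bot.grab_frame('side')]
for k,h0 in(('cream',.046),('blue',0)):
  for f in fs:
    m,c,p=mask(f,k+'_carton')
    if m is not None: print(k,round(c,2),fitstack([(f,m)],WH,h0,H[k]))
a=cv2.resize(fs[0]['pixels'][:250,130:380],(500,500)); b=cv2.resize(fs[1]['pixels'][160:235,215:295],(300,281),interpolation=2)
im=np.zeros((500,800,3),np.uint8); im[:,:500]=a; im[:281,500:]=b; cv2.imwrite('pics/w9.png',im[:,:,::-1])
E
```

```text
20.95 [ 0.57  -0.008  0.244 -0.119]
cream 0.87 (array([-0.047,  0.001, -0.003]), np.float64(0.03862235915492962))
cream 0.91 (array([-0.049, -0.004, -0.108]), np.float64(0.11444652908067543))
blue 0.74 (array([-0.089,  0.008,  0.47 ]), np.float64(0.8510762070971495))
```

View pics/w9.png

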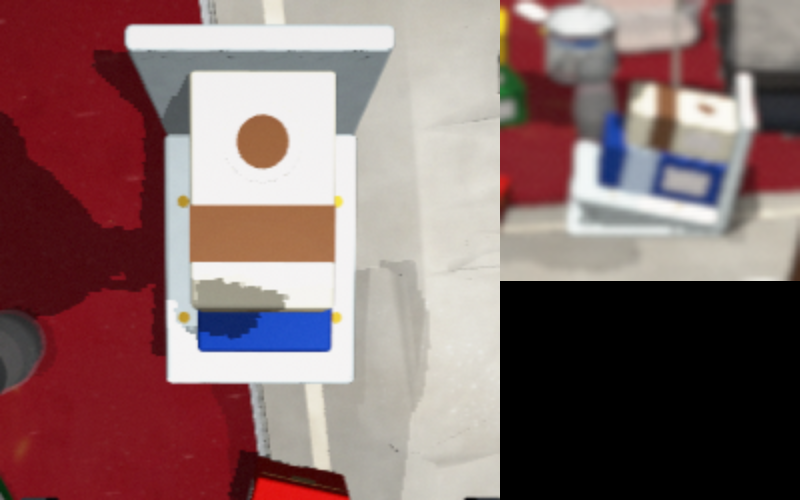

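The white stack is done. Cream is flush with the backstop (x = -L/2), centred and square on blue. Next is green.

>>> carry_out([
  [[-0.152, -0.178, 0.044, -22.3], [-0.152, -0.178, 0.044, -22.3], [-0.152, -0.178, 0.044, -22.3], [-0.152, -0.178, 0.044, -22.3], [-0.152, -0.178, 0.044, -22.3], [-0.152, -0.178, 0.044, -22.3], [-0.152, -0.178, 0.044, -22.3], [-0.152, -0.178, 0.044, -22.3]],
])

```text
clock: 21.92
position: [0.4389, 0.1877, 0.1965]
tool_rot: [3.141, 0.002, 0.273]
force: [0.8, 0.2, 1.0]
grip_width: 0.0854
finger_force: 0.0
```

```bash
python3 - <<'E'
from h import *
f,cur,x=look('green'); save(f,'wrist10'); place(DK,.112,0,.006,.012)
m,c,p=mask(f,'yellow_carton')
if c: print('yellow',c,fitbox([(f,m)],'',H['yellow'],at_z(f,p,.018)[:2]))
E
```

```text
21.9167 [0.439 0.188 0.196 0.273] [0.768 0.204 0.954]
green 0.79 [0.444 0.187 0.272] 0.031
move [0.005 0.002 0.191 0.031]
contact [ 0.637 -0.288  0.051] flat there z 0.039539437537784 final [ 0.649 -0.286  0.037]
push TCP flush [ 0.582 -0.298  0.063]
yellow 0.77 (array([ 0.442,  0.346, -0.075]), np.float64(0.060242210951247266))
```

>>> carry_out([
  [[0.005, 0.002, 0.04, 0], [0.005, 0.002, 0.08, 0], [0.005, 0.002, 0.12, 0], [0.005, 0.002, 0.155, 0], [0.005, 0.002, 0.18, 0], [0.005, 0.002, 0.19, 0], [0.005, 0.002, 0.19, 0]],
])

```text
clock: 22.65
position: [0.4446, 0.1844, 0.0056]
tool_rot: [3.14, 0.003, 0.268]
force: [-0.7, -1.5, -0.7]
grip_width: 0.0853
finger_force: 0.0
```

>>> carry_out([
  [[0, 0, 0, 0], [0, 0, 0, 0], [0, 0, 0, 0], [0, 0, 0, 0], [0, 0, 0, 0], [0, 0, 0, 0], [0, 0, 0, 0]],
], grip=0.045, grip_force=20)

```text
clock: 23.23
position: [0.446, 0.1862, 0.0088]
tool_rot: [-3.141, -0.003, 0.27]
force: [-0.1, -1.6, 10.7]
grip_width: 0.0636
finger_force: 24.1
```

>>> carry_out([
  [[0, 0, -0.03, 0], [0, 0, -0.06, 0], [0, 0, -0.1, 0], [0, 0, -0.14, 0], [0, 0, -0.175, 0], [0, 0, -0.195, 0], [0, 0, -0.2, 0]],
])

```text
clock: 23.82
position: [0.4462, 0.1867, 0.2116]
tool_rot: [-3.139, -0.006, 0.27]
force: [0.4, -0.0, -1.8]
grip_width: 0.0637
finger_force: 24.8
```

>>> carry_out([
  [[0.058, 0.509, 0, 5.3], [0.058, 0.509, 0, 5.3], [0.058, 0.509, 0, 5.3], [0.058, 0.509, 0, 5.3], [0.058, 0.509, 0, 5.3], [0.058, 0.509, 0, 5.3], [0.058, 0.509, 0, 5.3], [0.058, 0.509, 0, 5.3], [0.058, 0.509, 0, 5.3], [0.058, 0.509, 0, 5.3], [0.058, 0.509, 0, 5.3], [0.058, 0.509, 0, 5.3]],
])

```text
clock: 24.82
position: [0.6321, -0.2795, 0.2069]
tool_rot: [-3.141, 0.0, 0.178]
force: [0.7, 1.1, -1.4]
grip_width: 0.0629
finger_force: 24.8
```

```bash
python3 - <<'E'
from h import *
s=bot.observe(); cur=np.array((*s['position'],s['tool_rot'][2])); print(s['clock'],cur,s['force'],s['grip_width'])
print(move(cur,(.637,-.288,.15,.18)))
E
```

```text
24.8167 [ 0.632 -0.279  0.207  0.178] [ 0.679  1.142 -1.44 ] 0.06289229391615246
[ 0.003  0.009  0.057 -0.141]
```

>>> carry_out([
  [[0.003, 0.009, 0.03, 0], [0.003, 0.009, 0.05, 0], [0.003, 0.009, 0.057, 0], [0.003, 0.009, 0.057, 0]],
])

```text
clock: 25.15
position: [0.6354, -0.2852, 0.1482]
tool_rot: [-3.139, 0.003, 0.177]
force: [-0.2, 0.1, -2.0]
grip_width: 0.0637
finger_force: 24.6
```

```bash
python3 - <<'E'
from h import *
s=bot.observe(); cur=np.array((*s['position'],s['tool_rot'][2])); print(s['clock'],cur,s['force'])
print(move(cur,(.637,-.288,.055,.18)))
f=bot.grab_frame('wrist'); save(f,'wrist11')
E
```

```text
25.15 [ 0.635 -0.285  0.148  0.177] [-0.152  0.099 -1.996]
[ 0.001  0.003  0.093 -0.152]
```

View pics/wrist11.png

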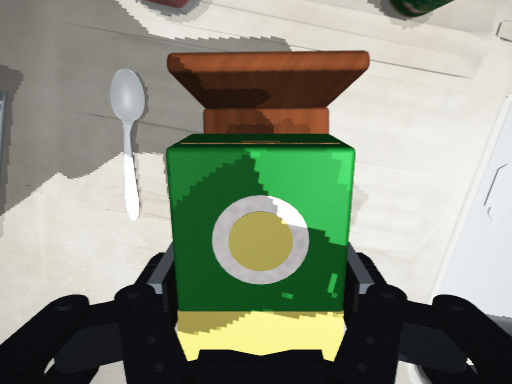

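The carton is centred at column 261 and the backstop at 267. The remaining 3 mm to the right (about 6 px) brings it to the middle, so the measured stand position holds. Lowering.

>>> carry_out([
  [[0.001, 0.003, 0.035, 0], [0.001, 0.003, 0.065, 0], [0.001, 0.003, 0.085, 0], [0.001, 0.003, 0.093, 0], [0.001, 0.003, 0.096, 0], [0.001, 0.003, 0.099, 0], [0.001, 0.003, 0.102, 0]],
])

```text
clock: 25.78
position: [0.64, -0.2888, 0.0507]
tool_rot: [3.14, -0.004, 0.178]
force: [6.6, 3.8, 6.7]
grip_width: 0.0637
finger_force: 26.0
```

>>> carry_out([
  [[0, 0, 0.002, 0], [0, 0, 0.004, 0], [0, 0, 0.006, 0], [0, 0, 0.006, 0]],
])

```text
clock: 26.12
position: [0.6407, -0.2889, 0.0449]
tool_rot: [3.139, -0.005, 0.178]
force: [5.9, 1.7, 5.0]
grip_width: 0.064
finger_force: 26.4
```

>>> carry_out([
  [[0, 0, 0.002, 0], [0, 0, 0.003, 0], [0, 0, 0.003, 0]],
])

```text
clock: 26.37
position: [0.6406, -0.289, 0.042]
tool_rot: [3.139, -0.005, 0.178]
force: [5.3, 1.9, 5.0]
grip_width: 0.0637
finger_force: 26.8
```

>>> carry_out([
  [[0.002, 0, 0.001, 0], [0.004, 0, 0.001, 0], [0.006, 0, 0.001, 0], [0.006, 0, 0.001, 0]],
])

```text
clock: 26.7
position: [0.645, -0.2883, 0.0399]
tool_rot: [3.14, -0.002, 0.177]
force: [-0.1, 0.1, 8.7]
grip_width: 0.0636
finger_force: 27.3
```

>>> carry_out([
  [[0.001, 0, 0.001, 0], [0.003, 0, 0.001, 0], [0.004, 0, 0.001, 0], [0.004, 0, 0.001, 0]],
])

```text
clock: 27.03
position: [0.6487, -0.288, 0.0391]
tool_rot: [3.14, -0.002, 0.177]
force: [-2.2, 0.3, 12.5]
grip_width: 0.0638
finger_force: 27.7
```

>>> carry_out([
  [[0.002, -0.002, -0.001, 0], [0.003, -0.003, -0.001, 0], [0.003, -0.003, -0.001, 0]],
])

```text
clock: 27.28
position: [0.6488, -0.2857, 0.0391]
tool_rot: [3.14, 0.002, 0.176]
force: [-12.2, -6.3, 6.9]
grip_width: 0.0634
finger_force: 27.1
```

>>> carry_out([
  [[-0.001, 0, 0, 0], [-0.001, 0, 0, 0], [-0.001, 0, 0, 0], [-0.001, 0, 0, 0], [-0.001, 0, 0, 0], [-0.001, 0, 0, 0]],
], grip=0.0854)

```text
clock: 27.78
position: [0.6495, -0.2836, 0.0383]
tool_rot: [-3.142, -0.0, 0.177]
force: [0.2, -0.3, 0.5]
grip_width: 0.0853
finger_force: 0.0
```

>>> carry_out([
  [[-0.001, 0, -0.03, 0], [-0.001, 0, -0.06, 0], [-0.02, 0, -0.1, 0], [-0.05, 0, -0.14, 0], [-0.07, 0, -0.18, 0], [-0.07, 0, -0.2, 0], [-0.07, 0, -0.2, 0]],
])

```text
clock: 28.37
position: [0.5807, -0.2985, 0.2453]
tool_rot: [3.137, -0.007, 0.175]
force: [0.9, -0.5, -0.9]
grip_width: 0.0852
finger_force: 0.0
```

```bash
python3 - <<'E'
from h import *
s=bot.observe(); cur=np.array((*s['position'],s['tool_rot'][2])); print(s['clock'],cur)
fs=[bot.grab_frame('wrist'),bot.grab_frame('side')]
k='green'
for f in fs:
    m,c,p=mask(f,k+'_carton')
    if m is not None: print(k,round(c,2),fitstack([(f,m)],DK,0,H[k]))
f=fs[0]; m,c,p=mask(f,'green_carton'); m2,c,p=mask(f,'dark_stand_deck'); print(fitstand([(f,((m>0)|(m2>0)).astype(np.uint8))],DK))
a=cv2.resize(fs[0]['pixels'][:250,130:380],(500,500)); b=cv2.resize(fs[1]['pixels'][210:285,235:315],(300,281),interpolation=2)
im=np.zeros((500,800,3),np.uint8); im[:,:500]=a; im[:281,500:]=b; cv2.imwrite('pics/w12.png',im[:,:,::-1])
print(move(cur,(.435,.346,.2,-.075)))
E
```

```text
28.3667 [ 0.581 -0.299  0.245  0.175]
green 0.96 (array([-0.056, -0.001, -0.014]), np.float64(0.051327045404694016))
green 0.91 (array([-0.057, -0.003,  0.036]), np.float64(0.07996146435452789))
(array([ 0.698, -0.278,  0.187]), np.float64(0.0420075778375707))
[-0.031 -0.66   0.045 14.319]
```

View pics/w12.png

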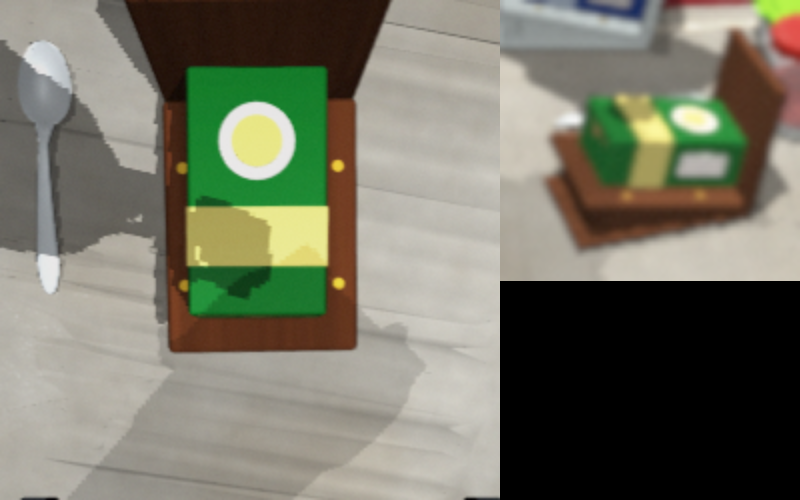

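Green is flush with the backstop (x = -0.056), square and within about 1–2 mm of the middle. Next is yellow.

>>> carry_out([
  [[-0.031, -0.66, 0.03, 14.3], [-0.031, -0.66, 0.03, 14.3], [-0.031, -0.66, 0.03, 14.3], [-0.031, -0.66, 0.03, 14.3], [-0.031, -0.66, 0.03, 14.3], [-0.031, -0.66, 0.03, 14.3], [-0.031, -0.66, 0.03, 14.3], [-0.031, -0.66, 0.03, 14.3], [-0.031, -0.66, 0.03, 14.3], [-0.031, -0.66, 0.03, 14.3], [-0.031, -0.66, 0.03, 14.3], [-0.031, -0.66, 0.03, 14.3]],
])

```text
clock: 29.67
position: [0.4683, 0.1928, 0.2149]
tool_rot: [3.141, 0.001, -0.072]
force: [2.2, 0.9, 0.1]
grip_width: 0.0855
finger_force: 0.0
```

```bash
python3 - <<'E'
from h import *
s=bot.observe(); cur=np.array((*s['position'],s['tool_rot'][2])); print(s['clock'],cur,s['qpos'])
print(move(cur,(.435,.346,.2,-.075)))
E
```

```text
29.6667 [ 0.468  0.193  0.215 -0.072] [-0.846  0.385  0.44   1.942 -0.212  0.861 -1.937]
[-0.044 -0.15   0.015  0.168]
```

>>> carry_out([
  [[-0.044, -0.15, 0.015, 0], [-0.044, -0.15, 0.015, 0], [-0.044, -0.15, 0.015, 0], [-0.044, -0.15, 0.015, 0], [-0.044, -0.15, 0.015, 0], [-0.044, -0.15, 0.015, 0]],
])

```text
clock: 30.17
position: [0.4352, 0.3452, 0.1992]
tool_rot: [3.14, 0.001, -0.069]
force: [0.9, -0.6, -0.1]
grip_width: 0.0856
finger_force: 0.0
```

```bash
python3 - <<'E'
from h import *
f,cur,x=look('yellow'); print(bot.observe()['qpos']); place((.697,-.278,.183),.1,.042,.007,.012)
E
```

```text
30.1667 [ 0.435  0.345  0.199 -0.069] [ 0.871 -0.605 -0.137]
yellow 0.64 [ 0.441  0.347 -0.075] 0.052
move [ 0.006 -0.002  0.193  0.346]
[-1.064  0.478  0.402  1.834 -0.235  0.877 -2.194]
contact [ 0.652 -0.286  0.09 ] flat there z 0.0803440074718458 final [ 0.664 -0.284  0.078]
push TCP flush [ 0.603 -0.295  0.101]
```

>>> carry_out([
  [[0.006, -0.002, 0.04, 0], [0.006, -0.002, 0.08, 0], [0.006, -0.002, 0.12, 0], [0.006, -0.002, 0.155, 0], [0.006, -0.002, 0.18, 0], [0.006, -0.002, 0.192, 0], [0.006, -0.002, 0.192, 0]],
])

```text
clock: 30.85
position: [0.442, 0.3433, 0.0067]
tool_rot: [3.139, 0.002, -0.074]
force: [-0.1, -1.6, 0.5]
grip_width: 0.0852
finger_force: 0.0
```

>>> carry_out([
  [[0, 0, 0, 0], [0, 0, 0, 0], [0, 0, 0, 0], [0, 0, 0, 0], [0, 0, 0, 0], [0, 0, 0, 0], [0, 0, 0, 0]],
], grip=0.045, grip_force=20)

```text
clock: 31.43
position: [0.4434, 0.3457, 0.0105]
tool_rot: [-3.14, -0.002, -0.073]
force: [-1.0, -2.9, 11.2]
grip_width: 0.0596
finger_force: 22.6
```

>>> carry_out([
  [[0, 0, -0.03, 0], [0, 0, -0.06, 0], [0, 0, -0.1, 0], [0, 0, -0.14, 0], [0, 0, -0.175, 0], [0, 0, -0.195, 0], [0, 0, -0.2, 0]],
])

```text
clock: 32.02
position: [0.4436, 0.3461, 0.2134]
tool_rot: [-3.136, -0.004, -0.072]
force: [0.5, 0.1, -1.1]
grip_width: 0.0592
finger_force: 24.1
```

>>> carry_out([
  [[0.258, 0.615, 0, -14.8], [0.258, 0.615, 0, -14.8], [0.258, 0.615, 0, -14.8], [0.258, 0.615, 0, -14.8], [0.258, 0.615, 0, -14.8], [0.258, 0.615, 0, -14.8], [0.258, 0.615, 0, -14.8], [0.258, 0.615, 0, -14.8], [0.258, 0.615, 0, -14.8], [0.258, 0.615, 0, -14.8], [0.258, 0.615, 0, -14.8], [0.258, 0.615, 0, -14.8]],
])

```text
clock: 33.02
position: [0.6017, -0.1295, 0.2085]
tool_rot: [-3.141, -0.0, 0.186]
force: [0.5, 1.0, -1.4]
grip_width: 0.0593
finger_force: 24.0
```

```bash
python3 - <<'E'
from h import *
s=bot.observe(); cur=np.array((*s['position'],s['tool_rot'][2])); print(s['clock'],cur,s['force'],s['grip_width'])
print(move(cur,(.652,-.286,.155,.183)))
E
```

```text
33.0167 [ 0.602 -0.129  0.209  0.186] [ 0.524  1.011 -1.438] 0.059311108741935764
[0.021 0.163 0.053 0.183]
```

>>> carry_out([
  [[0.021, 0.163, 0.053, 0], [0.021, 0.163, 0.053, 0], [0.021, 0.163, 0.053, 0], [0.021, 0.163, 0.053, 0], [0.021, 0.163, 0.053, 0], [0.021, 0.163, 0.053, 0], [0.021, 0.163, 0.053, 0]],
])

```text
clock: 33.6
position: [0.6519, -0.2839, 0.1549]
tool_rot: [-3.141, 0.001, 0.185]
force: [-0.4, 0.3, -2.1]
grip_width: 0.0598
finger_force: 24.1
```

```bash
python3 - <<'E'
from h import *
s=bot.observe(); cur=np.array((*s['position'],s['tool_rot'][2])); print(s['clock'],cur,s['force'])
print(move(cur,(.652,-.286,.1,.183)))
f=bot.grab_frame('wrist'); save(f,'wrist13')
E
```

```text
33.6 [ 0.652 -0.284  0.155  0.185] [-0.449  0.31  -2.105]
[-0.     0.002  0.055  0.123]
```

View pics/wrist13.png

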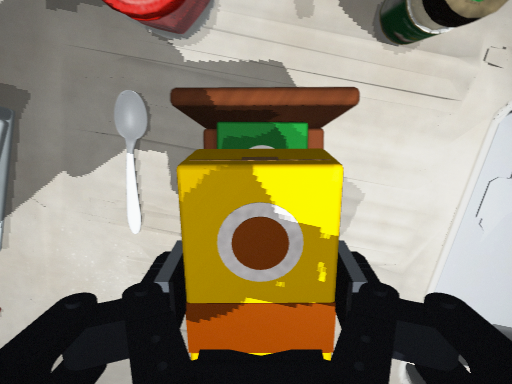

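Yellow is square. The backstop is centred at column 264, green at 262 and yellow at 261, so a 2 mm shift right puts it in the middle. Lowering.

>>> carry_out([
  [[0, 0.002, 0.03, 0], [0, 0.002, 0.05, 0], [0, 0.002, 0.058, 0], [0, 0.002, 0.061, 0], [0, 0.002, 0.064, 0], [0, 0.002, 0.067, 0], [0, 0.002, 0.067, 0]],
])

```text
clock: 34.23
position: [0.6544, -0.2853, 0.0902]
tool_rot: [3.141, -0.003, 0.187]
force: [3.9, 0.6, 3.7]
grip_width: 0.0595
finger_force: 24.7
```

>>> carry_out([
  [[0, 0, 0.002, 0], [0, 0, 0.004, 0], [0, 0, 0.005, 0], [0, 0, 0.005, 0]],
])

```text
clock: 34.57
position: [0.6543, -0.2855, 0.0852]
tool_rot: [3.141, -0.003, 0.187]
force: [4.4, 2.3, 4.4]
grip_width: 0.0599
finger_force: 25.4
```

>>> carry_out([
  [[0, 0, 0.002, 0], [0.002, 0, 0.003, 0], [0.004, 0, 0.004, 0], [0.004, 0, 0.004, 0]],
])

```text
clock: 34.9
position: [0.6575, -0.2857, 0.0817]
tool_rot: [3.14, -0.002, 0.186]
force: [-1.4, 1.6, 13.5]
grip_width: 0.059
finger_force: 27.0
```

>>> carry_out([
  [[0.002, 0, 0.001, 0], [0.004, 0, 0.001, 0], [0.004, 0, 0.001, 0]],
])

```text
clock: 35.15
position: [0.6614, -0.2855, 0.0809]
tool_rot: [3.139, -0.002, 0.186]
force: [-1.0, -0.2, 14.3]
grip_width: 0.0594
finger_force: 27.1
```

>>> carry_out([
  [[0.002, 0, -0.001, 0], [0.004, 0, -0.001, 0], [0.005, 0, -0.001, 0], [0.005, 0, -0.001, 0]],
])

```text
clock: 35.48
position: [0.6647, -0.284, 0.0801]
tool_rot: [3.141, 0.002, 0.186]
force: [-9.0, 0.5, 10.1]
grip_width: 0.0596
finger_force: 26.4
```

Firm contact with the backstop. Release, then lift and look.

>>> carry_out([
  [[-0.001, 0, 0, 0], [-0.001, 0, 0, 0], [-0.001, 0, 0, 0], [-0.001, 0, 0, 0], [-0.001, 0, 0, 0], [-0.001, 0, 0, 0]],
], grip=0.0854)

```text
clock: 35.98
position: [0.6647, -0.2835, 0.0796]
tool_rot: [-3.142, -0.0, 0.186]
force: [0.1, 0.6, -0.0]
grip_width: 0.0857
finger_force: 0.0
```

>>> carry_out([
  [[-0.001, 0, -0.03, 0], [-0.001, 0, -0.06, 0], [-0.02, 0, -0.1, 0], [-0.05, 0, -0.13, 0], [-0.08, 0, -0.16, 0], [-0.085, 0, -0.165, 0], [-0.085, 0, -0.165, 0]],
])

```text
clock: 36.57
position: [0.58, -0.3011, 0.248]
tool_rot: [3.139, -0.004, 0.183]
force: [0.1, -0.2, 0.2]
grip_width: 0.0855
finger_force: 0.0
```

```bash
python3 - <<'E'
from h import *
s=bot.observe(); cur=np.array((*s['position'],s['tool_rot'][2])); print(s['clock'],cur)
fs=[bot.grab_frame('wrist'),bot.grab_frame('side')]
for k,h0 in(('yellow',.042),('green',0)):
  for f in fs:
    m,c,p=mask(f,k+'_carton')
    if m is not None: print(k,round(c,2),fitstack([(f,m)],(.697,-.278,.183),h0,H[k]))
a=cv2.resize(fs[0]['pixels'][:250,130:380],(500,500)); b=cv2.resize(fs[1]['pixels'][210:285,235:315],(300,281),interpolation=2)
im=np.zeros((500,800,3),np.uint8); im[:,:500]=a; im[:281,500:]=b; cv2.imwrite('pics/w14.png',im[:,:,::-1])
print(move(cur,(.43,-.007,.2,-.36)))
E
```

```text
36.5667 [ 0.58  -0.301  0.248  0.183]
yellow 0.56 (array([-0.052, -0.   , -0.007]), np.float64(0.0486283054372586))
yellow 0.95 (array([-0.052, -0.001,  0.06 ]), np.float64(0.06928406466512704))
green 0.9 (array([-0.063,  0.004,  0.05 ]), np.float64(0.8893574520031073))
green 0.61 (array([-0.062, -0.002,  0.154]), np.float64(0.40152963671128106))
[-0.094 -0.317  0.048 31.135]
```

View pics/w14.png

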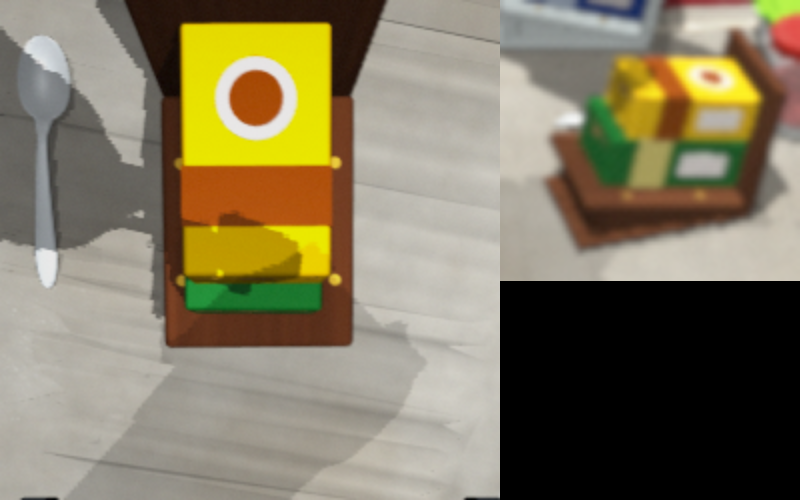

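Yellow is flush (x ≈ -0.051), square and centred on green. Now red.

>>> carry_out([
  [[-0.094, -0.317, 0.048, 31], [-0.094, -0.317, 0.048, 31], [-0.094, -0.317, 0.048, 31], [-0.094, -0.317, 0.048, 31], [-0.094, -0.317, 0.048, 31], [-0.094, -0.317, 0.048, 31], [-0.094, -0.317, 0.048, 31], [-0.094, -0.317, 0.048, 31], [-0.094, -0.317, 0.048, 31], [-0.094, -0.317, 0.048, 31]],
])

```text
clock: 37.7
position: [0.4295, -0.0028, 0.1961]
tool_rot: [3.141, 0.001, -0.35]
force: [-0.3, -0.4, 0.0]
grip_width: 0.0853
finger_force: 0.0
```

```bash
python3 - <<'E'
from h import *
f,cur,x=look('red'); place((.697,-.278,.183),.088,.080,.009,.012)
E
```

```text
37.7 [ 0.43  -0.003  0.196 -0.35 ] [-0.278 -0.35   0.025]
red 0.64 [ 0.434 -0.007 -0.355] 0.026
move [0.006 0.002 0.19  0.292]
contact [ 0.666 -0.284  0.127] flat there z 0.11821448466173509 final [ 0.678 -0.281  0.116]
push TCP flush [ 0.622 -0.292  0.136]
```

>>> carry_out([
  [[0.006, 0.002, 0.04, 0], [0.006, 0.002, 0.08, 0], [0.006, 0.002, 0.12, 0], [0.006, 0.002, 0.155, 0], [0.006, 0.002, 0.18, 0], [0.006, 0.002, 0.191, 0], [0.006, 0.002, 0.191, 0]],
])

```text
clock: 38.38
position: [0.4342, -0.0109, 0.0031]
tool_rot: [3.14, 0.003, -0.358]
force: [-1.4, 0.1, 0.4]
grip_width: 0.0854
finger_force: 0.0
```

>>> carry_out([
  [[0, 0, 0, 0], [0, 0, 0, 0], [0, 0, 0, 0], [0, 0, 0, 0], [0, 0, 0, 0], [0, 0, 0, 0], [0, 0, 0, 0]],
], grip=0.045, grip_force=20)

```text
clock: 38.97
position: [0.4358, -0.0092, 0.0066]
tool_rot: [-3.141, -0.002, -0.355]
force: [-0.0, -2.4, 10.2]
grip_width: 0.0557
finger_force: 22.7
```

>>> carry_out([
  [[0, 0, -0.03, 0], [0, 0, -0.06, 0], [0, 0, -0.1, 0], [0, 0, -0.14, 0], [0, 0, -0.175, 0], [0, 0, -0.195, 0], [0, 0, -0.2, 0]],
])

```text
clock: 39.55
position: [0.4362, -0.0088, 0.2092]
tool_rot: [-3.138, -0.004, -0.355]
force: [-0.5, 0.6, -1.6]
grip_width: 0.0559
finger_force: 22.9
```

>>> carry_out([
  [[0.312, 0.18, 0, -30.8], [0.312, 0.18, 0, -30.8], [0.312, 0.18, 0, -30.8], [0.312, 0.18, 0, -30.8], [0.312, 0.18, 0, -30.8], [0.312, 0.18, 0, -30.8], [0.312, 0.18, 0, -30.8], [0.312, 0.18, 0, -30.8], [0.312, 0.18, 0, -30.8], [0.312, 0.18, 0, -30.8], [0.312, 0.18, 0, -30.8], [0.312, 0.18, 0, -30.8]],
])

```text
clock: 40.55
position: [0.6644, -0.2859, 0.2045]
tool_rot: [-3.14, 0.001, 0.182]
force: [0.6, 0.7, -1.4]
grip_width: 0.0557
finger_force: 22.8
```

```bash
python3 - <<'E'
from h import *
s=bot.observe(); cur=np.array((*s['position'],s['tool_rot'][2])); print(s['clock'],cur,s['force'],s['grip_width'])
print(move(cur,(.664,-.2845,.135,.183)))
f=bot.grab_frame('wrist'); save(f,'wrist15')
E
```

```text
40.55 [ 0.664 -0.286  0.205  0.182] [ 0.622  0.724 -1.4  ] 0.05573306838546086
[-0.    -0.001  0.07  -0.038]
```

View pics/wrist15.png

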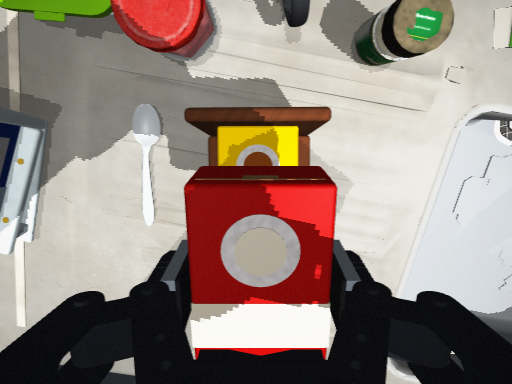

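Red (centred at column 260) lines up with yellow and the backstop (both 258). Lowering.

>>> carry_out([
  [[0, -0.001, 0.035, 0], [0, -0.001, 0.06, 0], [0, -0.001, 0.072, 0], [0, -0.001, 0.076, 0], [0, -0.001, 0.079, 0], [0, -0.001, 0.082, 0], [0, -0.001, 0.082, 0]],
])

```text
clock: 41.18
position: [0.6656, -0.2854, 0.1249]
tool_rot: [3.141, -0.002, 0.183]
force: [1.4, 0.6, 0.9]
grip_width: 0.056
finger_force: 23.1
```

>>> carry_out([
  [[0, 0, 0.002, 0], [0.001, 0, 0.004, 0], [0.002, 0, 0.005, 0], [0.002, 0, 0.005, 0]],
])

```text
clock: 41.52
position: [0.6676, -0.285, 0.1197]
tool_rot: [3.141, -0.002, 0.183]
force: [2.8, 1.3, 5.8]
grip_width: 0.0558
finger_force: 24.1
```

>>> carry_out([
  [[0.001, 0, 0.002, 0], [0.003, 0, 0.004, 0], [0.005, 0, 0.004, 0], [0.005, 0, 0.004, 0]],
])

```text
clock: 41.85
position: [0.672, -0.2842, 0.1148]
tool_rot: [3.141, -0.0, 0.183]
force: [1.1, 0.1, 1.9]
grip_width: 0.0555
finger_force: 23.9
```

>>> carry_out([
  [[0.002, 0, 0, 0], [0.004, 0, 0, 0], [0.005, 0, 0, 0], [0.005, 0, 0, 0]],
])

```text
clock: 42.18
position: [0.6768, -0.283, 0.1144]
tool_rot: [-3.141, 0.0, 0.183]
force: [0.2, 0.4, -1.1]
grip_width: 0.0552
finger_force: 23.6
```

>>> carry_out([
  [[0.001, 0, 0.001, 0], [0.002, 0, 0.002, 0], [0.003, 0, 0.003, 0], [0.003, 0, 0.003, 0]],
])

```text
clock: 42.52
position: [0.6796, -0.2831, 0.1122]
tool_rot: [3.141, -0.0, 0.182]
force: [-3.8, 0.3, 9.3]
grip_width: 0.0555
finger_force: 24.9
```

>>> carry_out([
  [[0.002, 0, -0.001, 0], [0.003, 0, -0.001, 0], [0.003, 0, -0.001, 0]],
])

```text
clock: 42.77
position: [0.6799, -0.2831, 0.1123]
tool_rot: [-3.141, 0.005, 0.181]
force: [-18.3, -0.0, 8.3]
grip_width: 0.0553
finger_force: 25.0
```

>>> carry_out([
  [[-0.001, 0, 0, 0], [-0.001, 0, 0, 0], [-0.001, 0, 0, 0], [-0.001, 0, 0, 0], [-0.001, 0, 0, 0], [-0.001, 0, 0, 0]],
], grip=0.0854)

```text
clock: 43.27
position: [0.6816, -0.2822, 0.1126]
tool_rot: [3.142, -0.0, 0.183]
force: [0.8, 0.4, -0.2]
grip_width: 0.0857
finger_force: 0.0
```

>>> carry_out([
  [[-0.001, 0, -0.03, 0], [-0.001, 0, -0.06, 0], [-0.02, 0, -0.09, 0], [-0.05, 0, -0.11, 0], [-0.08, 0, -0.125, 0], [-0.1, 0, -0.13, 0], [-0.1, 0, -0.13, 0]],
])

```text
clock: 43.85
position: [0.58, -0.3028, 0.2452]
tool_rot: [3.14, -0.002, 0.179]
force: [-0.6, -0.2, -0.2]
grip_width: 0.0855
finger_force: 0.0
```

```bash
python3 - <<'E'
from h import *
s=bot.observe(); cur=np.array((*s['position'],s['tool_rot'][2])); print(s['clock'],cur,s['force'])
fs=[bot.grab_frame('wrist'),bot.grab_frame('side')]
for k,h0 in(('red',.08),('yellow',.042)):
  for f in fs:
    m,c,p=mask(f,k+'_carton')
    if m is not None: print(k,round(c,2),fitstack([(f,m)],(.697,-.278,.183),h0,H[k]))
a=cv2.resize(fs[0]['pixels'][:250,130:380],(500,500)); b=cv2.resize(fs[1]['pixels'][150:290,215:315],(300,420),interpolation=2)
im=np.zeros((500,800,3),np.uint8); im[:,:500]=a; im[:420,500:]=b; cv2.imwrite('pics/w16.png',im[:,:,::-1])
E
```

```text
43.85 [ 0.58  -0.303  0.245  0.179] [-0.559 -0.242 -0.191]
red 0.7 (array([-0.044, -0.003,  0.005]), np.float64(0.01586514625681701))
red 0.64 (array([-0.047,  0.   ,  0.102]), np.float64(0.060906515580736564))
yellow 0.71 (array([-0.078,  0.009,  0.422]), np.float64(0.8553631115162564))
yellow 0.96 (array([-0.055, -0.   ,  0.077]), np.float64(0.4211136890951276))
```

View pics/w16.png

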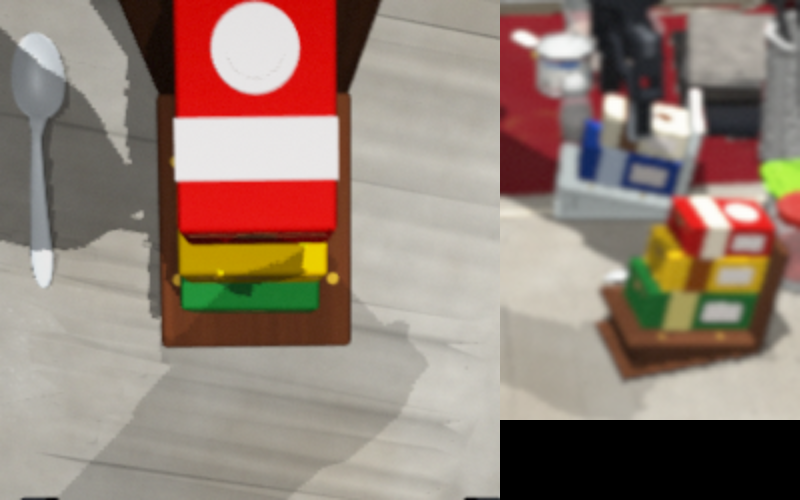

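The red, yellow and green stack is square, centred and flush, and the white stack still stands in the background. Nothing is touching the robot, so I'm handing in.

```bash
python3 -c "
from workcell import bot
print(bot.job_done())"
```

```text
the job is handed in; nothing more can be done
None
```

Both stacks are built and handed in at about 44 s: green–yellow–red on the dark stand and blue–cream on the white stand. Each carton is pushed back against the backstop, square and within about 3 mm of mid-width, and the tin, salt shaker and jam jar were left alone.

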